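Dial the carousel cover to the red sample and weigh it

TASK

Turn the white slotted cover of the sample carousel until its opening is squarely over the nest with the red marker, then lift the red-lidded tin out through the opening and set it down gently, upright, in the middle of the balance pan. Leave the opening over the emptied red nest, leave the other three tins in their nests, and do not disturb the bowls, beaker and brush on the bench.

Things in the scene. Friction and masses are not known exactly. Their poses are not given: they have to be found in the camera images.
- drum: sample carousel, bolted to the bench, grey flange 300 mm across and 8 mm high, origin on its vertical axis at bench level; its x axis points at the red nest, y at the yellow, -x at the blue, -y at the green; a coloured pad on the flange, outside the cover, marks each nest. The tray wall (252 mm across outside) reaches only 40 mm and the dividers between nests 38 mm above the bench; a 30 mm column on the axis carries the cover
- nest_red (a point): centre of the floor of the red nest, 12 mm above the bench and 78 mm from the carousel's axis; each nest is a quarter of the tray
- cover (a joint): rotation of the white cover on the carousel, rad, growing anticlockwise seen from above; it turns endlessly either way (value may lie outside 0 to 2 pi) and stays where it is left (friction 0.16 N m, about 2 N at the fin). At 0 or any whole turn the opening is over the red nest
- window (a point): centre of the cover's opening, 78 mm from the axis, at mid-thickness of the cover. The cover is a white disc 256 mm across, 6 mm thick, underside 86 mm and top 92 mm above the bench, with a wedge cut out that reaches the rim: straight edges lie 53 mm to either side of this point measured square to the edge, and meet towards the hub; a hub 48 mm across stands 6 mm above the cover
- fin (a point): middle of the black upright fin on top of the cover, by which it is turned, opposite the opening: 60 mm long radially (55 to 115 mm from the axis), 12 mm thick, rising 45 mm above the cover (92 to 137 mm above the bench). The point is 85 mm from the axis, 114.5 mm above the bench
- tin_red_mid (a point): red-lidded sample tin, loose, 105 to 210 g, standing in the red nest under the cover; the point is on its axis half-way up (33 mm above its underside). Can 60 mm across and 36 mm high including the red lid, with an upright red round grip 20 mm across and 30 mm tall on top (3 to 33 mm above this point); its top is 8 mm below the cover's underside
- tin_yellow_mid (a point): centre of the like tin with yellow lid in the yellow nest (to be left)
- tin_blue_mid (a point): centre of the like tin with blue lid in the blue nest (to be left)
- tin_green_mid (a point): centre of the like tin with green lid in the green nest (to be left)
- pan (a point): centre of the top of the round steel balance pan, 140 mm across, rigid, 60 mm above the bench; the white balance under it is fixed, 200 by 190 mm, 45 mm high, with a lower display lip towards the robot
- bowl: white bowl 120 mm across, 55 mm high, loose, origin under its centre (bystander)
- bowl_b: glass bowl 120 mm across, 55 mm high, loose, origin under its centre (bystander)
- beaker: glass beaker 72 mm across, 95 mm high, loose, origin under its centre (bystander)
- brush: hand brush lying on the bench, loose, origin under its middle (bystander)
There are look-alikes about, which are no part of the job. Leave any orange or pink look-alike of the part that bears tin_red_mid alone.

How it is judged:
By the outcome, as a careful person would: the job done as asked, in the order asked, and still so for the second after the job is handed in, with the robot touching nothing.
It also fails if it takes over 64 s, if anything falls off the work surface, if the arm or the gripper's body presses on something with over 40 N, if the wrist force passes 120 N, or if a joint passes its speed limit or range.

ROBOT

A 6-joint arm with a two-finger parallel gripper is mounted at the origin on the work surface. World frame = base frame: x ahead of the robot, y to its left, z up, the work surface at z = 0. Lengths are in m, angles in rad, forces in N, time in s.
With the tool pointing down it reaches from about 0.25 to 0.725 m from the base axis. Payload 4 kg.
Tool frame: the origin (TCP) lies at the very end of the fingers, on their centre line; the grasp point (between the pads) lies 19 mm behind it; y points along the fingers, z is the direction in which the jaws open and shut, and the axes are right-handed (so a half turn about y gives the same grasp; the last joint's range is limited). The gripper opens to 85 mm and grips with 20 to 120 N. Pads are 22 mm wide; open, the fingers measure 114 mm over their backs; the gripper's body (76 mm by 85 mm) begins 54 mm behind the grasp point. The pads swing forward as they close: fully open they stand 13 mm farther back than shut.
Start: joints at [1.198, 0.241, 0.005, 1.335, 0, 1.571], TCP at [0.182, 0.466, 0.231] pointing down, gripper open.
Joint ranges: [-2.72, 2.72], [-1.05, 1.87], [-1.09, 1.28], [-1.99, 2.15], [-1.42, 1.44], [-3.14, 3.14]. Speed limits (rad/s): [2.79, 2.79, 3.14, 3.14, 3.14, 3.14].

INTERFACE

Orientations are given as a unit quaternion [x, y, z, w].
In Python, from workcell import bot gives the robot as it stands. The module is installed in compiled form; this text tells all that it offers.
- The arm moves only by the tool move_arm, never from a script. Its argument "increments" is a list of rows, each an object with "grip": the closure, from 0 (fully open) to 1 (shut); "linear": the shift along the tool's x, y, z scaled (see below), a list of three; "twist": the turn about the tool's y scaled (see below). A call has exactly 5 rows; each row shifts and turns the pose as measured when the row begins, along the tool's axes as they then stand; what a row does not reach is not made up. The controller multiplies each number of a shift by 0.2 m and each number of a turn by 2 rad. A row lasts 1/10 s, in which the tool goes at most 50 mm and 8.59 degrees, less where a joint would pass 70% of its speed; a pose out of reach is approached as far as the arm can. A call with a number of a shift or a turn outside -1 to 1 is refused whole. A call with a gripper value outside its range is refused whole. The fingers move at their own pace and stop on an object; the grip force is fixed at half the most. Time passes only in rows, so rows that do not move let the fingers close, or fill a call up. It gives the time, the measured TCP pose, the force and the opening at its end, in the units of the state.
- bot.get_obs(): the state, without advancing time (a new reading comes with each control period).
- bot.camera(name): name is "scene" or "top" or "wrist"; returns (picture, depth): 384x512x3 uint8, blue, green, red; 384x512 float32, m along the optical axis (not along the pixel's ray), 0 where there is no reading.
- bot.camera_params(name): a dict with "camera_matrix" (3x3 intrinsics, pixels), "rvec" (rotation vector, rad) and "tvec" (3), from world to camera coordinates, as OpenCV has them; the wrist camera has in their place "T_tool_cam" (4x4, takes a point from camera to tool coordinates, whose origin is the TCP and whose axes are the tool frame's). Camera axes: x right, y down, z forward; pixel columns grow to the right and rows downward; lengths in m; the calibration is good to about 2 mm. The wrist camera is an equidistant fisheye: a pixel r from the principal point sees the ray r / f radians off the axis. A picture is of the moment at which its call begins: read the wrist's pose just before it. camera_params takes no time and is no camera call.
- bot.job_done(): hands the job in, once; it reports no verdict.
The state is a dict: "clock": time; "joint_pos": joint angles; "joint_vel": joint speeds; "tau": joint torques, N m; "eef_pos": TCP position; "tool_rot": TCP orientation; "ft_force": force on the tool from outside, world axes, zero at the start; "ft_torque": the same for the moment, N m; "grip_width": finger opening in m.
Only numpy, scipy, OpenCV 4.12 (cv2) and the standard library are available. Lean on these libraries where they do the work, as an engineer would, in place of code of your own. Each camera call takes 0.05 s, during which the arm holds its last target. There are 200 camera calls.

## Working session

There is one attempt and no reset: what is moved stays moved. The work goes in short steps, Python scripts to look and compute and a tool call to move; the robot and the scene stay as the last step left them, time stands still between calls to the robot, and variables do not carry over. Pictures are saved under pics/ and viewed, about 8 in all and at most 12, crops included, and the job is handed in when it is done.

Besides the shell and the picture viewer there is one more tool, called by a JSON object that holds its "fn" and its "kwargs". move_arm: Moves the arm, as the interface text tells. Its arguments: {"type":"object","properties":{"increments":{"type":"array"}},"required":["increments"]}

```bash
mkdir -p pics; python3 - <<'E'
from workcell import bot
import cv2,numpy as np
o=bot.get_obs();print(o)
for n in("scene","top"):
    p,d=bot.camera(n);cv2.imwrite(f"pics/{n}0.png",p);np.save(f"pics/{n}0.npy",d);np.save(f"pics/{n}0c.npy",p)
    print(n,bot.camera_params(n))
print(bot.camera_params("wrist"))
E
```

```text
{'clock': 0.0, 'joint_pos': array([1.19799934e+00, 2.41409995e-01, 3.72263317e-03, 1.33519693e+00,
       3.57566732e-05, 1.57078684e+00]), 'joint_vel': array([ 1.39760685e-03,  7.70502018e-04, -8.44390113e-04,  5.39894920e-05,
        1.29528487e-03, -1.01569088e-03]), 'tau': array([ 1.20916768e-03, -3.72313356e+01,  2.52410156e+01,  1.68952032e-02,
        1.80220686e-04, -9.54965174e-07]), 'eef_pos': array([0.18187058, 0.46507155, 0.23041384]), 'tool_rot': array([ 0.69558162, -0.1311876 ,  0.13088914, -0.69413547]), 'ft_force': array([0.04145028, 0.08946311, 0.51297815]), 'ft_torque': array([-0.0404492 , -0.01903285, -0.06707748]), 'grip_width': 0.08524290982394525}
scene {'camera_matrix': array([[473.03357101,   0.        , 255.44691245],
       [  0.        , 473.03357101, 190.53955743],
       [  0.        ,   0.        ,   1.        ]]), 'rvec': array([ 2.16378508,  0.56910448, -0.2992936 ]), 'tvec': array([-0.45637374, -0.09114425,  1.63689707])}
top {'camera_matrix': array([[461.87920123,   0.        , 256.93711172],
       [  0.        , 461.87920123, 185.10876062],
       [  0.        ,   0.        ,   1.        ]]), 'rvec': array([ 2.11085009, -2.11849446,  0.20137339]), 'tvec': array([0.01836664, 0.56396186, 1.50743067])}
{'camera_matrix': array([[297.31863964,   0.        , 251.44746487],
       [  0.        , 297.31863964, 190.89027228],
       [  0.        ,   0.        ,   1.        ]]), 'T_tool_cam': array([[-9.74276496e-05,  9.52045068e-01,  3.05957805e-01,
        -7.85194959e-02],
       [-5.94841450e-04, -3.05957807e-01,  9.52044887e-01,
        -1.42100407e-01],
       [ 9.99999818e-01, -8.92408887e-05,  5.96124619e-04,
         2.67927176e-04],
       [ 0.00000000e+00,  0.00000000e+00,  0.00000000e+00,
         1.00000000e+00]])}
```

View pics/top0.png

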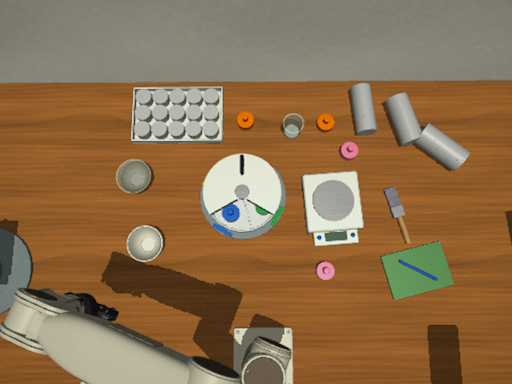

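View pics/scene0.png

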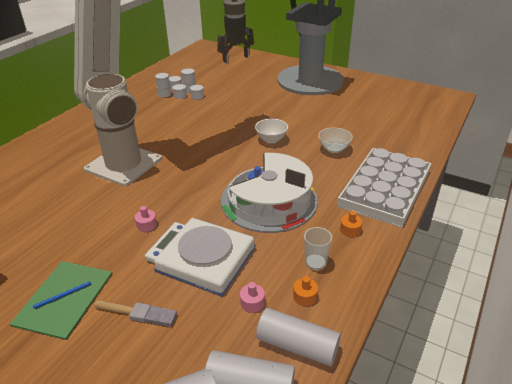

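The top view shows the carousel hub at about (242,192), fin at (241,164), opening at the bottom with blue pad (222,230) and green pad (278,215), and balance pan at (333,200). Next I'll back-project these with depth.

```bash
cat > h.py <<'E'
import cv2,numpy as np
from workcell import bot
def world(n,d):
    c=bot.camera_params(n);K=c["camera_matrix"];R=cv2.Rodrigues(c["rvec"])[0]
    v,u=np.mgrid[:384,:512]
    P=np.stack([(u-K[0,2])/K[0,0]*d,(v-K[1,2])/K[1,1]*d,d],-1)
    return (P-c["tvec"])@R
def proj(n,X):
    c=bot.camera_params(n)
    return cv2.projectPoints(np.float64(X).reshape(-1,3),c["rvec"],c["tvec"],c["camera_matrix"],None)[0][:,0]
def circ(xy):
    A=np.c_[2*xy,np.ones(len(xy))];s=np.linalg.lstsq(A,(xy**2).sum(1),rcond=None)[0]
    return s[:2],np.sqrt(s[2]+s[0]**2+s[1]**2)
E
python3 - <<'E'
from h import *
for n in("top","scene"):
    p=np.load(f"pics/{n}0c.npy");d=np.load(f"pics/{n}0.npy");W=world(n,d);x,y,z=W[...,0],W[...,1],W[...,2]
    hsv=cv2.cvtColor(p,cv2.COLOR_BGR2HSV);H,S,V=[hsv[...,i].astype(int) for i in range(3)]
    drum=np.zeros((384,512),bool)
    if n=="top": drum[145:245,195:290]=1
    else: drum[150:230,215:320]=1
    def rep(name,m):
        q=W[m];print(n,name,m.sum(),q.mean(0).round(4) if len(q) else'', 'zrange',np.percentile(q[:,2],[5,95]).round(3) if len(q) else '')
    for name,lo,hi in(("blue",100,130),("green",45,90),("yellow",22,35),("red",-1,6)):
        c=drum&(H>lo)&(H<hi)&(S>120)&(V>50)
        if name=="red": c|=drum&(H>174)&(S>120)&(V>50)
        c&=d>0
        rep(name+" pad",c&(z<.02)); rep(name+" tin",c&(z>.03))
    cov=drum&(abs(z-.092)<.006)&(S<60)&(V>110)
    ct=cov.astype(np.uint8); cs,_=cv2.findContours(ct,cv2.RETR_EXTERNAL,cv2.CHAIN_APPROX_NONE)
    b=max(cs,key=cv2.contourArea)[:,0]; hull=cv2.convexHull(b)[:,0] if 0 else b
    xy=W[b[:,1],b[:,0],:2]; c,r=circ(xy)
    for _ in range(15):
        e=abs(np.hypot(*(xy-c).T)-.1275);k=e<max(.004,np.percentile(e,50));c,r=circ(xy[k])
    print(n,"cover",c.round(4),r.round(4),k.sum())
    rep("hub98",drum&(abs(z-.098)<.003)&(np.hypot(x-c[0],y-c[1])<.03))
    fin=drum&(V<70)&(z>.1)&(z<.15); rep("fin",fin)
    ft=drum&(V<90)&(z>.13)&(z<.15);rep("fintop",ft)
    if ft.sum()>3:
        t=W[ft].mean(0)[:2]-c; print(" fin az",np.degrees(np.arctan2(t[1],t[0])),np.hypot(*t))
    # pan
    pm=(abs(z-.06)<.006); 
    ct=pm.astype(np.uint8); ct[:, :295 if n=="top" else 0]=0
    if n=="scene": ct[:,:170]=0;ct[:,240:]=0;ct[:220]=0;ct[280:]=0
    else: ct[:,365:]=0;ct[:170]=0;ct[245:]=0
    cs,_=cv2.findContours(ct,cv2.RETR_EXTERNAL,cv2.CHAIN_APPROX_NONE);b=max(cs,key=cv2.contourArea)[:,0]
    print(n,"pan",circ(W[b[:,1],b[:,0],:2]),len(b),z[ct>0].mean())
t=cv2.resize(np.load("pics/top0c.npy")[140:250,190:370],None,fx=4,fy=4,interpolation=cv2.INTER_CUBIC)
cv2.imwrite("pics/topz.png",t)
E
```

```text
top blue pad 88 [0.4198 0.1362 0.0084] zrange [0.003 0.014]
top blue tin 227 [0.4711 0.1058 0.051 ] zrange [0.041 0.078]
top green pad 78 [ 0.466  -0.0516  0.0089] zrange [0.004 0.014]
top green tin 52 [0.4782 0.004  0.0567] zrange [0.04  0.094]
top yellow pad 5 [0.5638 0.1492 0.0085] zrange [0.002 0.013]
top yellow tin 0  zrange 
top red pad 2 [ 0.6454 -0.035   0.001 ] zrange [-0.004  0.006]
top red tin 0  zrange 
top cover [0.536  0.0681] 0.1269 157
top hub98 118 [0.5343 0.0683 0.0975] zrange [0.095 0.1  ]
top fin 45 [0.6209 0.0649 0.1304] zrange [0.105 0.14 ]
top fintop 50 [0.6199 0.067  0.1353] zrange [0.131 0.141]
 fin az -0.7957101096612346 0.08393304137927782
top pan (array([ 0.51097316, -0.23737739]), np.float64(0.06777665526041657)) 120 0.05907429461097866
scene blue pad 0  zrange 
scene blue tin 50 [0.461  0.1007 0.0571] zrange [0.047 0.08 ]
scene green pad 49 [ 0.4653 -0.0533  0.0112] zrange [0.009 0.014]
scene green tin 0  zrange 
scene yellow pad 5 [0.6329 0.1717 0.0113] zrange [0.009 0.013]
scene yellow tin 0  zrange 
scene red pad 108 [ 0.6522 -0.0038  0.0121] zrange [0.008 0.018]
scene red tin 105 [0.6189 0.0079 0.0458] zrange [0.034 0.051]
scene cover [0.5371 0.0651] 0.1273 147
scene hub98 120 [0.5371 0.0631 0.0981] zrange [0.096 0.101]
scene fin 201 [0.6232 0.0606 0.1198] zrange [0.102 0.137]
scene fintop 65 [0.6229 0.0616 0.135 ] zrange [0.131 0.139]
 fin az -2.292688185034099 0.08585839437920872
scene pan (array([ 0.51163623, -0.23981866]), np.float64(0.06849956110518614)) 130 0.06041095538649753
```

View pics/topz.png

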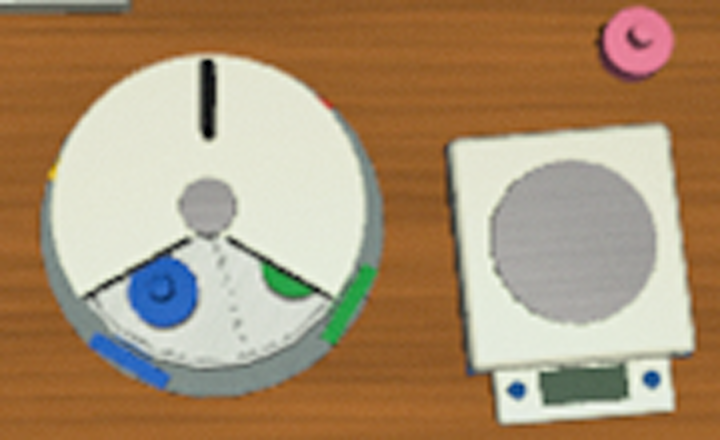

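The zoom confirms fin azimuth near 0°, opening facing the robot, the red pad sliver at the upper right rim (328,103), yellow at (52,173), and pan centred at (573,242) in the crop. So the centre is about (0.536, 0.067), the red azimuth about -31°, the fin about -1.5°, and the cover must turn +150°.

```bash
cat >> h.py <<'E'
from scipy.spatial.transform import Rotation as Ro
C=np.array([.5363,.0665]);RED=np.radians(-31.)
def plan(x,y,z,yaw=None):  # yaw = wanted azimuth (deg) of tool x
    o=bot.get_obs();R=Ro.from_quat(o["tool_rot"]).as_matrix()
    a=np.degrees(np.arctan2(R[1,0],R[0,0]));d=R.T@(np.array([x,y,z])-o["eef_pos"])
    print("t",round(o["clock"],2),"pos",o["eef_pos"].round(4),"yaw",a.round(2),"toolY",R[:,1].round(3),"q",o["joint_pos"].round(2),"w",round(o["grip_width"],4),"F",o["ft_force"].round(1))
    print(" shift(tool) units",(d/.2).round(3), "mm",(d*1000).round(1))
    if yaw is not None:
        e=(yaw-a+180)%360-180; print(" twist units (cw+) total",round(-np.radians(e)/2,4),"deg ccw",round(e,1))
E
python3 - <<'E'
from h import *
f=np.radians(-1.5)
plan(C[0]+.085*np.cos(f),C[1]+.085*np.sin(f),.23,-1.5)
plan(C[0]+.085*np.cos(f),C[1]+.085*np.sin(f),.23,178.5)
E
```

```text
t 0.1 pos [0.1819 0.4651 0.2305] yaw -21.36 toolY [-0.001 -0.002 -1.   ] q [1.2  0.24 0.   1.34 0.   1.57] w 0.0854 F [ 0.2 -0.6  0.1]
 shift(tool) units [ 2.776  0.004 -1.066] mm [ 555.2    0.9 -213.2]
 twist units (cw+) total -0.1733 deg ccw 19.9
t 0.1 pos [0.1819 0.4651 0.2305] yaw -21.36 toolY [-0.001 -0.002 -1.   ] q [1.2  0.24 0.   1.34 0.   1.57] w 0.0854 F [ 0.2 -0.6  0.1]
 shift(tool) units [ 2.776  0.004 -1.066] mm [ 555.2    0.9 -213.2]
 twist units (cw+) total 1.3975 deg ccw -160.1
```

{"fn": "move_arm", "kwargs": {"increments": [{"grip": 0,"linear": [0.23,0,-0.09],"twist": 0},{"grip": 0,"linear": [0.23,0,-0.09],"twist": 0},{"grip": 0,"linear": [0.23,0,-0.09],"twist": 0},{"grip": 0,"linear": [0.23,0,-0.09],"twist": 0},{"grip": 0,"linear": [0.23,0,-0.09],"twist": -0.06}]}}

```text
clock: 0.6
eef_pos: [0.3624, 0.2993, 0.2277]
tool_rot: [0.703, -0.085, 0.083, -0.701]
ft_force: [1.5, 0.7, 0.2]
grip_width: 0.0852
```

```bash
python3 -c "
from h import *
f=np.radians(-1.5)
plan(C[0]+.085*np.cos(f),C[1]+.085*np.sin(f),.23,-1.5)"
```

```text
t 0.6 pos [0.3624 0.2993 0.2277] yaw -13.62 toolY [-0.004 -0.003 -1.   ] q [ 0.69  0.19 -0.07  1.32 -0.    0.93] w 0.0852 F [1.5 0.7 0.2]
 shift(tool) units [ 1.535 -0.012 -0.837] mm [ 306.9   -2.5 -167.4]
 twist units (cw+) total -0.1058 deg ccw 12.1
```

{"fn": "move_arm", "kwargs": {"increments": [{"grip": 0,"linear": [0.22,0,-0.12],"twist": 0},{"grip": 0,"linear": [0.22,0,-0.12],"twist": 0},{"grip": 0,"linear": [0.22,0,-0.12],"twist": 0},{"grip": 0,"linear": [0.22,0,-0.12],"twist": 0},{"grip": 0,"linear": [0.22,0,-0.12],"twist": -0.06}]}}

```text
clock: 1.1
eef_pos: [0.5459, 0.1293, 0.2257]
tool_rot: [0.707, -0.042, 0.037, -0.705]
ft_force: [0.3, 0.4, 0.5]
grip_width: 0.0855
```

```bash
python3 -c "
from h import *
f=np.radians(-1.5)
plan(C[0]+.085*np.cos(f),C[1]+.085*np.sin(f),.19,-1.5)"
```

```text
t 1.1 pos [0.5459 0.1293 0.2257] yaw -6.45 toolY [-0.007 -0.004 -1.   ] q [ 0.23  0.37  0.17  1.38 -0.    0.35] w 0.0855 F [0.3 0.4 0.5]
 shift(tool) units [ 0.412  0.177 -0.28 ] mm [ 82.5  35.4 -56. ]
 twist units (cw+) total -0.0432 deg ccw 5.0
```

{"fn": "move_arm", "kwargs": {"increments": [{"grip": 0.5,"linear": [0.2,0,-0.13],"twist": 0},{"grip": 0.5,"linear": [0.19,0,-0.13],"twist": 0},{"grip": 0.5,"linear": [0.03,0.1,-0.03],"twist": -0.04},{"grip": 0.5,"linear": [0,0.07,0],"twist": 0},{"grip": 0.5,"linear": [0,0,0],"twist": 0}]}}

```text
clock: 1.6
eef_pos: [0.6292, 0.0512, 0.1856]
tool_rot: [0.709, -0.017, 0.01, -0.705]
ft_force: [-0.5, 0.2, -0.4]
grip_width: 0.0429
```

```bash
python3 - <<'E'
from h import *
f=np.radians(-1.5)
plan(C[0]+.085*np.cos(f),C[1]+.085*np.sin(f),.105,-1.5)
# wrist picture: project fin top corners expected, save
o=bot.get_obs();p,d=bot.camera("wrist");cv2.imwrite("pics/w1.png",p);np.save("pics/w1.npy",d)
c=bot.camera_params("wrist");K=c["camera_matrix"];T=c["T_tool_cam"]
v,u=np.mgrid[:384,:512];a=(u-K[0,2])/K[0,0];b=(v-K[1,2])/K[1,1];r=np.hypot(a,b)+1e-9
X=np.stack([a/r*np.tan(r)*d,b/r*np.tan(r)*d,d],-1)
Wt=X@T[:3,:3].T+T[:3,3];W=Wt@Ro.from_quat(o["tool_rot"]).as_matrix().T+o["eef_pos"]
m=(abs(W[...,2]-.137)<.006)&(p.max(2)<90)&(np.hypot(W[...,0]-.621,W[...,1]-.064)<.06)&(d>0)
q=W[m];print(m.sum(),q.mean(0),q.min(0),q.max(0))
if m.sum()>5:
    s=np.linalg.svd(q[:,:2]-q[:,:2].mean(0),full_matrices=0)[2][0];print("dir",np.degrees(np.arctan2(s[1],s[0])))
E
```

```text
t 1.6 pos [0.6292 0.0512 0.1856] yaw -2.18 toolY [-0.01  -0.005 -1.   ] q [ 0.08  0.53  0.32  1.37 -0.    0.12] w 0.0429 F [-0.5  0.2 -0.4]
 shift(tool) units [-0.038  0.403  0.066] mm [-7.6 80.6 13.2]
 twist units (cw+) total -0.006 deg ccw 0.7
1392 [0.61871207 0.06670235 0.13603289] [0.59064924 0.0608155  0.13102774] [0.65020856 0.07303552 0.13880212]
dir 0.07887275634786166
```

View pics/w1.png

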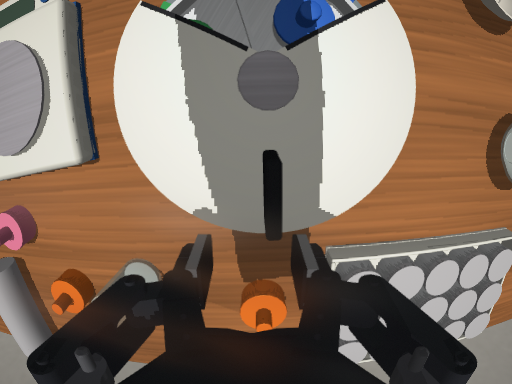

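The wrist view shows the fin at (272,195) just right of the finger midline, with its top centre at (0.620, 0.067) and its direction at about 0°. I'll correct sideways, then go down and grip.

{"fn": "move_arm", "kwargs": {"increments": [{"grip": 0.5,"linear": [-0.043,0,0.079],"twist": -0.02},{"grip": 0.5,"linear": [0,0.13,0],"twist": 0},{"grip": 0.5,"linear": [0,0.13,0],"twist": 0},{"grip": 0.5,"linear": [0,0.12,0],"twist": 0},{"grip": 0.5,"linear": [0,0,0],"twist": 0}]}}

```text
clock: 2.15
eef_pos: [0.6196, 0.0754, 0.1148]
tool_rot: [0.708, 0.005, -0.006, -0.706]
ft_force: [-0.1, -0.6, -0.3]
grip_width: 0.0426
```

```bash
python3 -c "
from h import *
plan(.6205,.0668,.105,0)"
```

```text
t 2.15 pos [0.6196 0.0754 0.1148] yaw 0.94 toolY [-0.002 -0.002 -1.   ] q [ 0.12  0.55  0.17  1.19 -0.    0.11] w 0.0426 F [-0.1 -0.6 -0.3]
 shift(tool) units [ 0.004  0.049 -0.043] mm [ 0.8  9.8 -8.6]
 twist units (cw+) total 0.0082 deg ccw -0.9
```

{"fn": "move_arm", "kwargs": {"increments": [{"grip": 0.5,"linear": [0,0.04,-0.043],"twist": 0.008},{"grip": 0.5,"linear": [0,0,0],"twist": 0},{"grip": 0.8,"linear": [0,0,0],"twist": 0},{"grip": 1,"linear": [0,0,0],"twist": 0},{"grip": 1,"linear": [0,0,0],"twist": 0}]}}

```text
clock: 2.65
eef_pos: [0.6214, 0.0682, 0.1125]
tool_rot: [0.708, 0.004, 0.001, -0.706]
ft_force: [1.4, -2.0, -5.5]
grip_width: 0.011
```

```bash
python3 -c "
from h import *
plan(.6205,.0668,.105,0)"
```

```text
t 2.65 pos [0.6214 0.0682 0.1125] yaw 0.23 toolY [ 0.006 -0.002 -1.   ] q [ 0.11  0.55  0.16  1.17 -0.    0.11] w 0.011 F [ 1.4 -2.  -5.5]
 shift(tool) units [-0.005  0.037 -0.007] mm [-1.   7.5 -1.4]
 twist units (cw+) total 0.002 deg ccw -0.2
```

{"fn": "move_arm", "kwargs": {"increments": [{"grip": 1,"linear": [-0.002,0,0.044],"twist": -0.052},{"grip": 1,"linear": [-0.002,0,0.044],"twist": -0.052},{"grip": 1,"linear": [-0.002,0,0.044],"twist": -0.052},{"grip": 1,"linear": [-0.002,0,0.044],"twist": -0.052},{"grip": 1,"linear": [-0.002,0,0.044],"twist": -0.052}]}}

```text
clock: 3.15
eef_pos: [0.6093, 0.1107, 0.1124]
tool_rot: [-0.682, -0.189, 0.186, 0.682]
ft_force: [-1.2, -1.7, -1.0]
grip_width: 0.0109
```

```bash
cat >> h.py <<'E'
def arc():
    o=bot.get_obs();d=o["eef_pos"][:2]-C;print("az",np.degrees(np.arctan2(d[1],d[0])).round(2),"r",np.hypot(*d).round(4))
E
python3 -c "
from h import *
arc();plan(.6205,.0668,.105,0)"
```

```text
az 31.19 r 0.0854
t 3.15 pos [0.6093 0.1107 0.1124] yaw 30.75 toolY [ 0.003  0.002 -1.   ] q [ 0.18  0.54  0.14  1.17  0.   -0.36] w 0.0109 F [-1.2 -1.7 -1. ]
 shift(tool) units [-0.064  0.037 -0.217] mm [-12.9   7.4 -43.4]
 twist units (cw+) total 0.2683 deg ccw -30.7
```

{"fn": "move_arm", "kwargs": {"increments": [{"grip": 1,"linear": [-0.004,0,0.055],"twist": -0.065},{"grip": 1,"linear": [-0.004,0,0.055],"twist": -0.065},{"grip": 1,"linear": [-0.004,0,0.055],"twist": -0.065},{"grip": 1,"linear": [-0.004,0,0.055],"twist": -0.065},{"grip": 1,"linear": [-0.004,0,0.055],"twist": -0.065}]}}

```text
clock: 3.65
eef_pos: [0.566, 0.147, 0.1124]
tool_rot: [-0.581, -0.403, 0.401, 0.583]
ft_force: [-0.3, -1.2, -1.0]
grip_width: 0.0111
```

```bash
python3 -c "
from h import *
arc();plan(.6205,.0668,.105,0)"
```

```text
az 69.75 r 0.0858
t 3.65 pos [0.566  0.147  0.1124] yaw 69.27 toolY [ 0.001  0.004 -1.   ] q [ 0.25  0.48  0.03  1.12  0.   -0.96] w 0.0111 F [-0.3 -1.2 -1. ]
 shift(tool) units [-0.279  0.036 -0.397] mm [-55.7   7.2 -79.4]
 twist units (cw+) total 0.6045 deg ccw -69.3
```

{"fn": "move_arm", "kwargs": {"increments": [{"grip": 1,"linear": [-0.004,0,0.055],"twist": -0.065},{"grip": 1,"linear": [-0.004,0,0.055],"twist": -0.065},{"grip": 1,"linear": [-0.004,0,0.055],"twist": -0.065},{"grip": 1,"linear": [-0.004,0,0.055],"twist": -0.065},{"grip": 1,"linear": [-0.004,0,0.055],"twist": -0.065}]}}

```text
clock: 4.15
eef_pos: [0.5094, 0.1483, 0.1124]
tool_rot: [0.415, 0.573, -0.571, -0.417]
ft_force: [1.3, -2.3, -2.5]
grip_width: 0.0108
```

```bash
python3 -c "
from h import *
arc();plan(.6205,.0668,.105,0)"
```

```text
az 108.22 r 0.0861
t 4.15 pos [0.5094 0.1483 0.1124] yaw 107.89 toolY [-0.     0.004 -1.   ] q [ 0.28  0.38 -0.12  1.07  0.   -1.6 ] w 0.0108 F [ 1.3 -2.3 -2.5]
 shift(tool) units [-0.559  0.035 -0.403] mm [-111.7    7.1  -80.7]
 twist units (cw+) total 0.9416 deg ccw -107.9
```

{"fn": "move_arm", "kwargs": {"increments": [{"grip": 1,"linear": [-0.004,0,0.055],"twist": -0.065},{"grip": 1,"linear": [-0.004,0,0.055],"twist": -0.065},{"grip": 1,"linear": [-0.004,0,0.055],"twist": -0.065},{"grip": 1,"linear": [-0.004,0,0.055],"twist": -0.065},{"grip": 1,"linear": [-0.003,0,0.045],"twist": -0.055}]}}

```text
clock: 4.65
eef_pos: [0.4653, 0.1154, 0.1124]
tool_rot: [0.21, 0.676, -0.674, -0.211]
ft_force: [1.0, -1.3, -2.6]
grip_width: 0.011
```

{"fn": "move_arm", "kwargs": {"increments": [{"grip": 1,"linear": [0,0,0.01],"twist": -0.012},{"grip": 1,"linear": [0,0,0],"twist": 0},{"grip": 1,"linear": [0,0,0],"twist": 0},{"grip": 1,"linear": [0,0,0],"twist": 0},{"grip": 1,"linear": [0,0,0],"twist": 0}]}}

```text
clock: 5.15
eef_pos: [0.4638, 0.1132, 0.1124]
tool_rot: [0.202, 0.679, -0.676, -0.203]
ft_force: [-0.1, -0.8, -3.3]
grip_width: 0.0108
```

```bash
python3 - <<'E'
from h import *
arc();plan(.6205,.0668,.105,149)
for n in("top","scene"):
    p,d=bot.camera(n);cv2.imwrite(f"pics/{n}1.png",p);W=world(n,d);z=W[...,2]
    hsv=cv2.cvtColor(p,cv2.COLOR_BGR2HSV);H,S,V=[hsv[...,i].astype(int) for i in range(3)]
    red=((H<6)|(H>174))&(S>140)&(V>60)&(np.hypot(W[...,0]-C[0],W[...,1]-C[1])<.16)
    for nm,lo,hi in(("pad",.0,.02),("lid",.042,.054),("grip",.07,.085)):
        m=red&(z>lo)&(z<hi);q=W[m]
        if len(q):
            c=(q.min(0)+q.max(0))/2;e=q.mean(0)[:2]-C
            print(n,nm,len(q),"mean",q.mean(0).round(4),"mid",c.round(4),"az",np.degrees(np.arctan2(e[1],e[0])).round(1),"r",np.hypot(*e).round(4),"span",np.ptp(q,0).round(3))
t=cv2.resize(cv2.imread("pics/top1.png")[140:250,190:370],None,fx=4,fy=4,interpolation=cv2.INTER_CUBIC)
cv2.imwrite("pics/top1z.png",t)
E
```

```text
az 147.18 r 0.0862
t 5.15 pos [0.4638 0.1132 0.1124] yaw 146.74 toolY [-0.001  0.004 -1.   ] q [ 0.24  0.29 -0.26  1.02  0.   -2.32] w 0.0108 F [-0.1 -0.8 -3.3]
 shift(tool) units [-0.782  0.035 -0.235] mm [-156.5    7.1  -47.1]
 twist units (cw+) total -0.0197 deg ccw 2.3
top pad 64 mean [ 0.6545 -0.0053  0.0091] mid [ 0.6511 -0.0049  0.0093] az -31.3 r 0.1382 span [0.049 0.063 0.016]
top lid 169 mean [0.6005 0.0247 0.0468] mid [0.6008 0.0246 0.0479] az -33.1 r 0.0766 span [0.057 0.051 0.012]
top grip 25 mean [0.601  0.0269 0.0766] mid [0.6013 0.0276 0.0776] az -31.5 r 0.0758 span [0.016 0.017 0.014]
scene pad 98 mean [ 0.6523 -0.0043  0.0115] mid [ 0.6536 -0.0048  0.0132] az -31.4 r 0.1359 span [0.044 0.067 0.013]
scene lid 174 mean [0.6048 0.0174 0.0486] mid [0.603  0.0229 0.0483] az -35.6 r 0.0843 span [0.056 0.059 0.011]
scene grip 33 mean [0.6031 0.021  0.0767] mid [0.6036 0.023  0.0758] az -34.2 r 0.0808 span [0.02  0.022 0.011]
```

View pics/top1z.png

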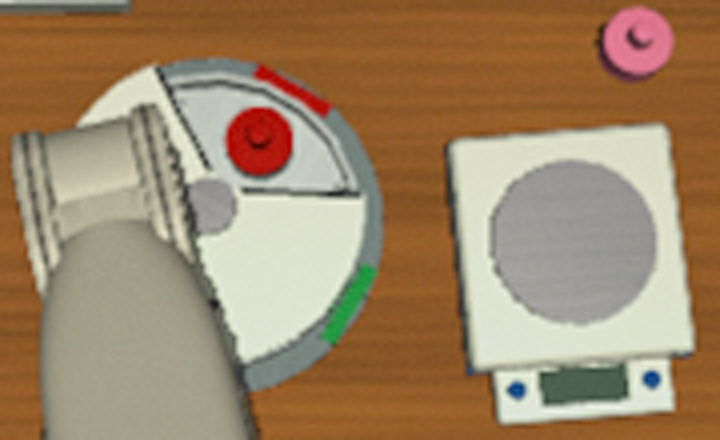

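The crop shows the red tin (260,142) well inside the opening, whose edges run from (210,168) to (158,68) and from (242,190) to (360,195), with the red pad at (292,90). A further +2° turn is needed.

{"fn": "move_arm", "kwargs": {"increments": [{"grip": 1,"linear": [0,0,0.017],"twist": -0.02},{"grip": 1,"linear": [0,0,0],"twist": 0},{"grip": 1,"linear": [0,0,0],"twist": 0},{"grip": 1,"linear": [0,0,0],"twist": 0},{"grip": 1,"linear": [0,0,0],"twist": 0}]}}

```text
clock: 5.75
eef_pos: [0.4621, 0.1105, 0.1124]
tool_rot: [0.189, 0.682, -0.68, -0.19]
ft_force: [-0.0, -0.3, -3.6]
grip_width: 0.0107
```

```bash
python3 -c "
from h import *
arc();plan(.6205,.0668,.105,149)"
```

```text
az 149.33 r 0.0862
t 5.75 pos [0.4621 0.1105 0.1124] yaw 148.95 toolY [-0.001  0.004 -1.   ] q [ 0.23  0.28 -0.27  1.02  0.   -2.37] w 0.0107 F [-0.  -0.3 -3.6]
 shift(tool) units [-0.791  0.035 -0.221] mm [-158.2    7.1  -44.2]
 twist units (cw+) total -0.0004 deg ccw 0.0
```

{"fn": "move_arm", "kwargs": {"increments": [{"grip": 0.5,"linear": [0,0,0],"twist": 0},{"grip": 0.5,"linear": [0,0,0],"twist": 0},{"grip": 0.5,"linear": [0,0,0],"twist": 0},{"grip": 0.5,"linear": [0,-0.2,0],"twist": 0},{"grip": 0.5,"linear": [0,-0.2,0],"twist": 0}]}}

```text
clock: 6.25
eef_pos: [0.4595, 0.1104, 0.1905]
tool_rot: [0.186, 0.682, -0.681, -0.193]
ft_force: [0.7, 0.3, 0.8]
grip_width: 0.0431
```

```bash
python3 -c "
from h import *
arc();plan(.602,.025,.19,149)"
```

```text
az 150.27 r 0.0885
t 6.25 pos [0.4595 0.1104 0.1905] yaw 148.92 toolY [-0.01   0.004 -1.   ] q [ 0.23  0.22 -0.14  1.23  0.01 -2.37] w 0.0431 F [0.7 0.3 0.8]
 shift(tool) units [-0.831 -0.006 -0.002] mm [-166.1   -1.2   -0.5]
 twist units (cw+) total -0.0007 deg ccw 0.1
```

{"fn": "move_arm", "kwargs": {"increments": [{"grip": 0.5,"linear": [-0.21,0,0],"twist": 0},{"grip": 0.5,"linear": [-0.21,0,0],"twist": 0},{"grip": 0.5,"linear": [-0.21,0,0],"twist": 0},{"grip": 0.5,"linear": [-0.14,0,0],"twist": 0},{"grip": 0.5,"linear": [0,0,0],"twist": 0}]}}

```text
clock: 6.75
eef_pos: [0.6013, 0.0306, 0.2002]
tool_rot: [0.191, 0.685, -0.678, -0.185]
ft_force: [-0.7, 0.6, -0.5]
grip_width: 0.043
```

```bash
cat >> h.py <<'E'
def wrist(f):
    o=bot.get_obs();p,d=bot.camera("wrist");cv2.imwrite(f,p)
    c=bot.camera_params("wrist");K=c["camera_matrix"];T=c["T_tool_cam"]
    v,u=np.mgrid[:384,:512];a=(u-K[0,2])/K[0,0];b=(v-K[1,2])/K[1,1];r=np.hypot(a,b)+1e-9
    X=np.stack([a/r*np.tan(r)*d,b/r*np.tan(r)*d,d],-1)
    return p,d,(X@T[:3,:3].T+T[:3,3])@Ro.from_quat(o["tool_rot"]).as_matrix().T+o["eef_pos"]
E
python3 - <<'E'
from h import *
p,d,W=wrist("pics/w2.png");z=W[...,2]
hsv=cv2.cvtColor(p,cv2.COLOR_BGR2HSV);H,S,V=[hsv[...,i].astype(int) for i in range(3)]
red=((H<6)|(H>174))&(S>140)&(V>40)&(d>0)
for nm,lo,hi in(("lid",.042,.054),("grip",.073,.085)):
    m=red&(z>lo)&(z<hi)&(np.hypot(W[...,0]-.6,W[...,1]-.025)<.06);q=W[m]
    if len(q):
        ct,_=cv2.findContours(m.astype(np.uint8),0,cv2.CHAIN_APPROX_NONE);b=max(ct,key=cv2.contourArea)[:,0]
        print(nm,len(q),q.mean(0).round(4),((q.min(0)+q.max(0))/2).round(4),circ(W[b[:,1],b[:,0],:2]))
plan(.602,.025,.052,149)
E
```

```text
lid 2056 [0.6044 0.0245 0.0473] [0.6026 0.0255 0.0481] (array([0.60279639, 0.02536509]), np.float64(0.028769882439636844))
grip 337 [0.6031 0.0248 0.0771] [0.6027 0.0251 0.0765] (array([0.60288739, 0.02489771]), np.float64(0.009273707913076424))
t 6.8 pos [0.5998 0.0314 0.2002] yaw 149.17 toolY [ 0.009  0.009 -1.   ] q [ 0.05  0.45  0.22  1.33  0.01 -2.56] w 0.0425 F [ 1.5 -0.3  0.3]
 shift(tool) units [-0.023  0.741  0.031] mm [ -4.6 148.1   6.2]
 twist units (cw+) total 0.0015 deg ccw -0.2
```

View pics/w2.png

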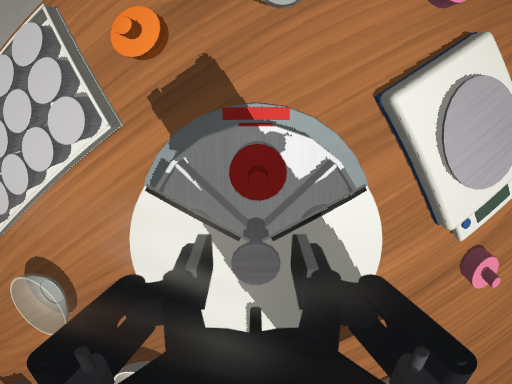

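The wrist view shows the opening symmetric about the red pad: tips at (148,188) and (365,188), pad at (256,113), and tin at (258,172). The tin axis is at (0.603, 0.025). I'll descend in stages.

{"fn": "move_arm", "kwargs": {"increments": [{"grip": 0.5,"linear": [-0.027,0,0.033],"twist": 0},{"grip": 0.5,"linear": [0,0.15,0],"twist": 0},{"grip": 0.5,"linear": [0,0.15,0],"twist": 0},{"grip": 0.5,"linear": [0,0.1,0],"twist": 0},{"grip": 0.5,"linear": [0,0,0],"twist": 0}]}}

```text
clock: 7.3
eef_pos: [0.599, 0.0246, 0.1205]
tool_rot: [0.19, 0.686, -0.678, -0.184]
ft_force: [-0.1, -0.1, -1.4]
grip_width: 0.0426
```

```bash
python3 -c "
from h import *
plan(.6029,.025,.053,149)"
```

```text
t 7.3 pos [0.599  0.0246 0.1205] yaw 149.35 toolY [ 0.011  0.009 -1.   ] q [ 0.04  0.49  0.08  1.15  0.01 -2.57] w 0.0426 F [-0.1 -0.1 -1.4]
 shift(tool) units [-0.014  0.338 -0.007] mm [-2.8 67.5 -1.4]
 twist units (cw+) total 0.0031 deg ccw -0.3
```

{"fn": "move_arm", "kwargs": {"increments": [{"grip": 0.5,"linear": [-0.014,0.06,-0.006],"twist": 0},{"grip": 0.5,"linear": [0,0.1,0],"twist": 0},{"grip": 0.5,"linear": [0,0.1,0],"twist": 0},{"grip": 0.5,"linear": [0,0.05,0],"twist": 0},{"grip": 0.5,"linear": [0,0,0],"twist": 0}]}}

```text
clock: 7.8
eef_pos: [0.6052, 0.0259, 0.0614]
tool_rot: [0.192, 0.687, -0.677, -0.18]
ft_force: [-1.0, -0.6, -0.1]
grip_width: 0.0424
```

```bash
python3 -c "
from h import *
plan(.6029,.025,.053,149)"
```

```text
t 7.8 pos [0.6052 0.0259 0.0614] yaw 149.49 toolY [ 0.02   0.009 -1.   ] q [ 0.04  0.55  0.01  1.01  0.01 -2.57] w 0.0424 F [-1.  -0.6 -0.1]
 shift(tool) units [0.008 0.042 0.011] mm [1.7 8.4 2.1]
 twist units (cw+) total 0.0043 deg ccw -0.5
```

{"fn": "move_arm", "kwargs": {"increments": [{"grip": 0.5,"linear": [0.008,0.035,0.008],"twist": 0},{"grip": 0.5,"linear": [0,0,0],"twist": 0},{"grip": 1,"linear": [0,0,0],"twist": 0},{"grip": 1,"linear": [0,0,0],"twist": 0},{"grip": 1,"linear": [0,0,0],"twist": 0}]}}

```text
clock: 8.3
eef_pos: [0.6051, 0.0254, 0.0572]
tool_rot: [0.194, 0.688, -0.677, -0.178]
ft_force: [0.1, -0.7, -1.7]
grip_width: 0.0183
```

```bash
python3 -c "
from h import *
plan(.6029,.025,.19,149)"
```

```text
t 8.3 pos [0.6051 0.0254 0.0572] yaw 149.49 toolY [ 0.025  0.009 -1.   ] q [ 0.04  0.55 -0.    0.99  0.01 -2.57] w 0.0183 F [ 0.1 -0.7 -1.7]
 shift(tool) units [-0.003 -0.664 -0.006] mm [  -0.6 -132.8   -1.3]
 twist units (cw+) total 0.0043 deg ccw -0.5
```

{"fn": "move_arm", "kwargs": {"increments": [{"grip": 1,"linear": [0,0,0],"twist": 0},{"grip": 1,"linear": [0,-0.08,0],"twist": 0},{"grip": 1,"linear": [0,-0.12,0],"twist": 0},{"grip": 1,"linear": [0,-0.15,0],"twist": 0},{"grip": 1,"linear": [0,-0.15,0],"twist": 0}]}}

```text
clock: 8.8
eef_pos: [0.5975, 0.0243, 0.1529]
tool_rot: [0.188, 0.686, -0.678, -0.184]
ft_force: [-0.2, 0.2, -1.8]
grip_width: 0.0179
```

```bash
python3 -c "
from h import *
plan(.5115,-.2386,.17,130)"
```

```text
t 8.8 pos [0.5975 0.0243 0.1529] yaw 149.5 toolY [ 0.009  0.009 -1.   ] q [ 0.04  0.47  0.13  1.22  0.01 -2.57] w 0.0179 F [-0.2  0.2 -1.8]
 shift(tool) units [-0.297 -0.101  1.35 ] mm [-59.4 -20.2 269.9]
 twist units (cw+) total 0.1702 deg ccw -19.5
```

{"fn": "move_arm", "kwargs": {"increments": [{"grip": 1,"linear": [0,-0.06,0],"twist": 0},{"grip": 1,"linear": [-0.03,-0.02,0.12],"twist": 0},{"grip": 1,"linear": [-0.04,0,0.2],"twist": 0},{"grip": 1,"linear": [-0.04,0,0.2],"twist": 0},{"grip": 1,"linear": [-0.04,0,0.2],"twist": 0.05}]}}

```text
clock: 9.3
eef_pos: [0.5549, -0.1134, 0.1737]
tool_rot: [0.223, 0.679, -0.667, -0.21]
ft_force: [0.9, -0.5, -1.3]
grip_width: 0.0179
```

```bash
python3 -c "
from h import *
plan(.5115,-.2386,.17,130)"
```

```text
t 9.3 pos [ 0.5549 -0.1134  0.1737] yaw 144.29 toolY [ 0.023  0.011 -1.   ] q [-0.21  0.39  0.05  1.22  0.02 -2.73] w 0.0179 F [ 0.9 -0.5 -1.3]
 shift(tool) units [-0.189  0.007  0.635] mm [-37.8   1.3 127.1]
 twist units (cw+) total 0.1247 deg ccw -14.3
```

{"fn": "move_arm", "kwargs": {"increments": [{"grip": 1,"linear": [-0.06,0,0.2],"twist": 0},{"grip": 1,"linear": [-0.06,0,0.2],"twist": 0},{"grip": 1,"linear": [-0.04,0,0.12],"twist": 0.05},{"grip": 1,"linear": [0,0,0],"twist": 0.06},{"grip": 1,"linear": [0,0,0],"twist": 0}]}}

```text
clock: 9.8
eef_pos: [0.5152, -0.2258, 0.1714]
tool_rot: [0.301, 0.649, -0.636, -0.289]
ft_force: [0.7, 0.1, -2.1]
grip_width: 0.0177
```

```bash
python3 - <<'E'
from h import *
plan(.5115,-.2386,.105,130)
p,d,W=wrist("pics/w3.png")
z=W[...,2];hsv=cv2.cvtColor(p,cv2.COLOR_BGR2HSV);H,S,V=[hsv[...,i].astype(int) for i in range(3)]
m=((H<6)|(H>174))&(S>140)&(V>40)&(d>0)&(np.hypot(W[...,0]-.51,W[...,1]+.24)<.08)
q=W[m];print(m.sum(),q.min(0).round(4),q.max(0).round(4))
E
```

```text
t 9.8 pos [ 0.5152 -0.2258  0.1714] yaw 130.7 toolY [ 0.022  0.009 -1.   ] q [-0.42  0.38  0.04  1.22  0.02 -2.7 ] w 0.0177 F [ 0.7  0.1 -2.1]
 shift(tool) units [-0.034  0.331  0.063] mm [-6.8 66.2 12.6]
 twist units (cw+) total 0.0061 deg ccw -0.7
5435 [ 0.4872 -0.254   0.1562] [ 0.5432 -0.1966  0.1966]
```

View pics/w3.png

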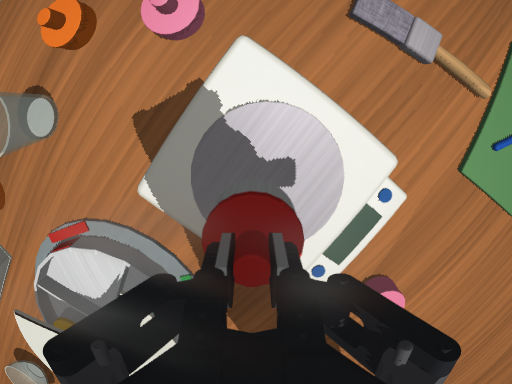

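The tin hangs straight in the jaws (lid at about (253,235)) with the pan at (267,172) ahead. Now I'll centre over the pan and lower.

{"fn": "move_arm", "kwargs": {"increments": [{"grip": 1,"linear": [-0.032,0.03,0.06],"twist": 0},{"grip": 1,"linear": [0,0.1,0],"twist": 0},{"grip": 1,"linear": [0,0.08,0],"twist": 0},{"grip": 1,"linear": [0,0.04,0],"twist": 0},{"grip": 1,"linear": [0,0,0],"twist": 0}]}}

```text
clock: 10.35
eef_pos: [0.5116, -0.2384, 0.1187]
tool_rot: [0.296, 0.65, -0.639, -0.284]
ft_force: [-0.4, -0.1, -1.6]
grip_width: 0.0183
```

```bash
python3 -c "
from h import *
plan(.5115,-.2386,.105,130)"
```

```text
t 10.35 pos [ 0.5116 -0.2384  0.1187] yaw 131.59 toolY [ 0.022  0.007 -1.   ] q [-0.44  0.43 -0.03  1.09  0.02 -2.74] w 0.0183 F [-0.4 -0.1 -1.6]
 shift(tool) units [0.    0.068 0.002] mm [ 0.1 13.7  0.5]
 twist units (cw+) total 0.0139 deg ccw -1.6
```

Centred. Lowering gently.

{"fn": "move_arm", "kwargs": {"increments": [{"grip": 1,"linear": [0,0.02,0],"twist": 0},{"grip": 1,"linear": [0,0.015,0],"twist": 0},{"grip": 1,"linear": [0,0.012,0],"twist": 0},{"grip": 1,"linear": [0,0.008,0],"twist": 0},{"grip": 1,"linear": [0,0,0],"twist": 0}]}}

```text
clock: 10.85
eef_pos: [0.5133, -0.2386, 0.1086]
tool_rot: [0.296, 0.651, -0.64, -0.282]
ft_force: [-0.5, 0.5, -1.4]
grip_width: 0.0178
```

```bash
python3 -c "
from h import *
plan(.5115,-.2386,.105,130)"
```

```text
t 10.85 pos [ 0.5133 -0.2386  0.1086] yaw 131.75 toolY [ 0.024  0.006 -1.   ] q [-0.44  0.43 -0.05  1.07  0.02 -2.74] w 0.0178 F [-0.5  0.5 -1.4]
 shift(tool) units [0.006 0.018 0.007] mm [1.2 3.6 1.4]
 twist units (cw+) total 0.0153 deg ccw -1.7
```

{"fn": "move_arm", "kwargs": {"increments": [{"grip": 1,"linear": [0.006,0.007,0.005],"twist": 0},{"grip": 1,"linear": [0,0.006,0],"twist": 0},{"grip": 1,"linear": [0,0.005,0],"twist": 0},{"grip": 1,"linear": [0,0.005,0],"twist": 0},{"grip": 1,"linear": [0,0,0],"twist": 0}]}}

```text
clock: 11.35
eef_pos: [0.5122, -0.2385, 0.1047]
tool_rot: [0.297, 0.651, -0.64, -0.281]
ft_force: [-0.7, -0.4, -2.1]
grip_width: 0.0177
```

```bash
python3 -c "
from h import *
plan(.5115,-.2386,.105,130)"
```

```text
t 11.35 pos [ 0.5122 -0.2385  0.1047] yaw 131.76 toolY [ 0.026  0.005 -1.   ] q [-0.44  0.44 -0.06  1.06  0.02 -2.74] w 0.0177 F [-0.7 -0.4 -2.1]
 shift(tool) units [ 0.002 -0.001  0.003] mm [ 0.4 -0.3  0.6]
 twist units (cw+) total 0.0153 deg ccw -1.8
```

{"fn": "move_arm", "kwargs": {"increments": [{"grip": 1,"linear": [0,0.005,0],"twist": 0},{"grip": 1,"linear": [0,0.004,0],"twist": 0},{"grip": 1,"linear": [0,0,0],"twist": 0},{"grip": 1,"linear": [0,0,0],"twist": 0},{"grip": 1,"linear": [0,0,0],"twist": 0}]}}

```text
clock: 11.85
eef_pos: [0.5124, -0.2386, 0.1046]
tool_rot: [0.297, 0.651, -0.64, -0.281]
ft_force: [-1.4, 0.9, 2.1]
grip_width: 0.0178
```

```bash
python3 - <<'E'
from h import *
plan(.5115,-.2386,.105,130)
p,d=bot.camera("scene");W=world("scene",d)
hsv=cv2.cvtColor(p,cv2.COLOR_BGR2HSV);H,S,V=[hsv[...,i].astype(int) for i in range(3)]
m=((H<6)|(H>174))&(S>140)&(V>50)&(d>0)&(np.hypot(W[...,0]-.51,W[...,1]+.24)<.05)
q=W[m];print("red z range",np.percentile(q[:,2],[1,10,50,90,99]).round(4),"mid",((q.min(0)+q.max(0))/2).round(4))
cv2.imwrite("pics/s2z.png",cv2.resize(p[200:300,130:280],None,fx=5,fy=5,interpolation=cv2.INTER_CUBIC))
E
```

```text
t 11.85 pos [ 0.5124 -0.2386  0.1046] yaw 131.75 toolY [ 0.028  0.004 -1.   ] q [-0.44  0.43 -0.06  1.05  0.02 -2.74] w 0.0178 F [-1.4  0.9  2.1]
 shift(tool) units [ 0.003 -0.002  0.003] mm [ 0.6 -0.4  0.7]
 twist units (cw+) total 0.0153 deg ccw -1.8
red z range [0.0917 0.0942 0.0971 0.1243 0.1275] mid [ 0.512  -0.2408  0.1097]
```

View pics/s2z.png

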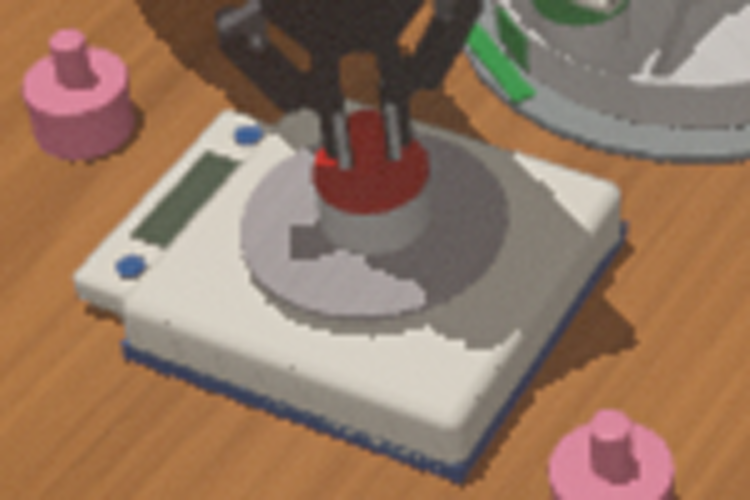

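The tin rests on the pan at (375,200) in the crop; the force rose from -2 to +2 N and the lid top is at 0.0965 m, so it is in contact. Release, then rise.

{"fn": "move_arm", "kwargs": {"increments": [{"grip": 0.5,"linear": [0,0,0],"twist": 0},{"grip": 0.5,"linear": [0,0,0],"twist": 0},{"grip": 0.5,"linear": [0,0,0],"twist": 0},{"grip": 0.5,"linear": [0,-0.08,0],"twist": 0},{"grip": 0.5,"linear": [0,-0.15,0],"twist": 0}]}}

```text
clock: 12.4
eef_pos: [0.509, -0.2377, 0.147]
tool_rot: [0.294, 0.651, -0.64, -0.284]
ft_force: [-0.1, -0.7, -0.6]
grip_width: 0.0422
```

{"fn": "move_arm", "kwargs": {"increments": [{"grip": 0.5,"linear": [0,-0.2,0],"twist": 0},{"grip": 0.5,"linear": [0,-0.2,0],"twist": 0},{"grip": 0.5,"linear": [0.2,0,0],"twist": 0},{"grip": 0.5,"linear": [0.2,0,0],"twist": 0},{"grip": 0.5,"linear": [0.2,0,0],"twist": 0}]}}

```text
clock: 12.9
eef_pos: [0.4332, -0.1518, 0.2338]
tool_rot: [0.302, 0.65, -0.639, -0.279]
ft_force: [0.5, 0.8, 0.7]
grip_width: 0.0426
```

```bash
python3 - <<'E'
from h import *
plan(.5115,-.2386,.105,130)
for n in("top","scene"):
    p,d=bot.camera(n);W=world(n,d);z=W[...,2]
    hsv=cv2.cvtColor(p,cv2.COLOR_BGR2HSV);H,S,V=[hsv[...,i].astype(int) for i in range(3)]
    red=((H<6)|(H>174))&(S>140)&(V>50)&(d>0)&(np.hypot(W[...,0]-.51,W[...,1]+.24)<.08)
    for nm,lo,hi in(("lid",.09,.102),("top",.118,.14)):
        q=W[red&(z>lo)&(z<hi)];print(n,nm,len(q),((q.min(0)+q.max(0))/2).round(4),q.mean(0).round(4))
    f=(V<90)&(z>.131)&(z<.143)&(np.hypot(W[...,0]-C[0],W[...,1]-C[1])<.13)
    q=W[f];print(n,"fin",len(q),q.mean(0).round(4) if len(q) else '')
    if len(q):e=q.mean(0)[:2]-C;print(" fin az",np.degrees(np.arctan2(e[1],e[0])))
    cv2.imwrite(f"pics/{n}3.png",p)
t=cv2.imread("pics/top3.png");cv2.imwrite("pics/top3z.png",cv2.resize(t[75:295,110:440],None,fx=2.4,fy=2.4,interpolation=cv2.INTER_CUBIC))
E
```

```text
t 12.9 pos [ 0.4332 -0.1518  0.2338] yaw 131.5 toolY [ 0.036  0.001 -0.999] q [-0.35  0.13 -0.12  1.28  0.01 -2.64] w 0.0426 F [0.5 0.8 0.7]
 shift(tool) units [-0.57   0.657  0.013] mm [-114.   131.4    2.5]
 twist units (cw+) total 0.0131 deg ccw -1.5Traceback (most recent call last):
  File "<stdin>", line 8, in <module>
    return umr_minimum(a, axis, None, out, keepdims, initial, where)
ValueError: zero-size array to reduction operation minimum which has no identity
```

{"fn": "move_arm", "kwargs": {"increments": [{"grip": 0.5,"linear": [0.2,0,0],"twist": 0},{"grip": 0.5,"linear": [0.2,0,0],"twist": 0},{"grip": 0.5,"linear": [0.1,0,0],"twist": 0},{"grip": 0.5,"linear": [0,0,0],"twist": 0},{"grip": 0.5,"linear": [0,0,0],"twist": 0}]}}

```text
clock: 13.45
eef_pos: [0.3572, -0.0692, 0.2312]
tool_rot: [0.298, 0.652, -0.639, -0.28]
ft_force: [-0.0, 0.2, -0.4]
grip_width: 0.0425
```

```bash
python3 - <<'E'
from h import *
plan(.5115,-.2386,.105,130)
for n in("top","scene"):
    p,d=bot.camera(n);W=world(n,d);z=W[...,2];cv2.imwrite(f"pics/{n}4.png",p)
    hsv=cv2.cvtColor(p,cv2.COLOR_BGR2HSV);H,S,V=[hsv[...,i].astype(int) for i in range(3)]
    red=((H<6)|(H>174))&(S>140)&(V>50)&(d>0)&(np.hypot(W[...,0]-.51,W[...,1]+.24)<.08)
    for nm,lo,hi in(("lid",.09,.102),("top",.118,.14)):
        q=W[red&(z>lo)&(z<hi)]
        if len(q):print(n,nm,len(q),((q.min(0)+q.max(0))/2).round(4),q.mean(0).round(4))
    q=W[(V<90)&(z>.131)&(z<.143)&(np.hypot(W[...,0]-C[0],W[...,1]-C[1])<.13)]
    if len(q):e=q.mean(0)[:2]-C;print(n,"fin az",len(q),np.degrees(np.arctan2(e[1],e[0])).round(2),np.hypot(*e).round(3))
t=cv2.imread("pics/top4.png");cv2.imwrite("pics/top4z.png",cv2.resize(t[75:295,110:440],None,fx=2.4,fy=2.4,interpolation=cv2.INTER_CUBIC))
E
```

```text
t 13.45 pos [ 0.3572 -0.0692  0.2312] yaw 131.78 toolY [ 0.03   0.006 -1.   ] q [-0.2  -0.05 -0.33  1.27  0.01 -2.5 ] w 0.0425 F [-0.   0.2 -0.4]
 shift(tool) units [-1.135  0.649  0.006] mm [-227.1  129.8    1.3]
 twist units (cw+) total 0.0155 deg ccw -1.8
top lid 190 [ 0.5107 -0.2352  0.0959] [ 0.5103 -0.2346  0.0951]
top top 31 [ 0.5106 -0.235   0.1245] [ 0.5102 -0.2351  0.1251]
top fin az 51 149.77 0.086
scene lid 233 [ 0.5106 -0.2383  0.0962] [ 0.5148 -0.2435  0.0962]
scene top 41 [ 0.5131 -0.2398  0.1236] [ 0.5129 -0.241   0.1247]
scene fin az 48 152.18 0.081
```

View pics/top4z.png

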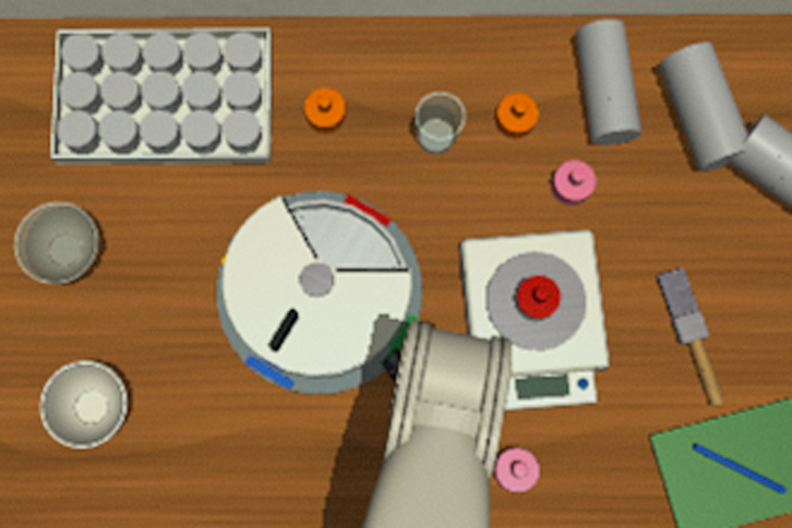

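The final view shows the red tin at (539,297) on the pan, which is centred at (537,300). The opening sits over the emptied red nest next to the red pad, and the bystanders are where they started. Handing in.

```bash
python3 -c "
from workcell import bot
print(bot.job_done())"
```

```text
the job is handed in; nothing more can be done
None
```

The red-lidded tin is upright on the balance pan, and the cover's opening is over the emptied red nest. I handed the job in at about 13.5 s, well under the 64 s limit, with the gripper holding nothing.

I gripped the fin and turned the cover about +149°. I then lifted the tin through the opening and lowered it until the force reading showed contact (about -2 to +2 N).

**What the last checks showed**
- **Tin position:** the top camera puts it about 2 to 3 mm from the pan centre and the scene camera about 1 to 2 mm. The lid top at 96 mm matches the tin standing on the 60 mm pan.
- **Opening:** in the wrist picture taken after I let go of the fin, the opening was symmetric about the red pad to within about 0.5 to 1°.
- **Disagreement on the fin angle:** the aim was 149°, and the arm's own reading before I let go of the fin was 149.0°. Afterwards the top camera gave 149.8° and the scene camera 152.2°. The scene reading was already about 2° off at the start, so I trusted the wrist view and did not correct it.
- **Everything else:** the bowls, beaker and brush look unmoved in the last top view. I did not look at the other three tins separately at the end, because the cover hides them. Only the red tin was gripped.

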